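Unhook the tall drilled bracket and send it down the chute

TASK

The tall steel bracket in the drilling fixture is finished: push its upright back, towards the chute, so that its hook lifts clear of the retaining lip and it comes to rest lying on its back on the ledge, then push it along and off the end of the ledge so that it drops into the chute. Do not lift it off the ledge to carry it; leave the short bracket hooked in its place and do not shove or upset the tin and the steel block that stand on the ledge.

Things in the scene. Friction and masses are not known exactly. Their poses are not given: they have to be found in the camera images.
- fixture: Fixed drilling fixture with two nests side by side and a chute. Origin: on the bench top below the nests' heel line; +x runs along the ledge towards the chute, +z up. The ledge is a dark steel deck, its top 120 mm above the bench, x = -110 to 190 mm, y = -180 to 110 mm, clear between nests and chute. Nests are centred at y = 55 and y = -55 mm; a bracket's heel stands near x = 0.
- nest_left (a point): Middle of the retaining lip of the nest at y = +55 mm of the fixture, at ledge level (x = -69 mm). The lip is 6 mm thick and 16 mm high above the ledge, between two cheeks 30 mm high and 28 mm long (x = -93 to -65 mm) whose outer faces lie 30 mm either side of the nest's centre.
- nest_right (a point): The same point of the same lip and cheeks of the nest at y = -55 mm of the fixture.
- ledge_end (a point): Middle of the ledge's end edge, at the top of the ledge (x = 190, y = 0, z = 120 mm of the fixture), where the chute begins: a sheet-metal slide falling at about 46 degrees to the tray, between walls that stand 140 mm above the bench.
- tray_floor (a point): Centre of the catch tray's floor at the foot of the slide, 6 mm above the bench (x = 375, y = 0 of the fixture). Chute and tray are 216 mm wide inside (y = -108 to 108 mm) and end at x = 462 mm; the tray's walls are 85 mm high.
- tall_bracket: The finished part: loose plain steel L of 6 mm plate, 60 mm wide, about 0.5 kg, in either nest. Origin: middle of the heel's outer bottom edge; standing, its axes are the fixture's. Upright: z = 0 to 140, x = -6 to 0 mm, two holes. Foot: from the heel back to x = -60 mm. Pushed towards +x at half height or above it tips about its heel; past about 25 degrees it falls onto its back by itself.
- tall_hook (a point): Middle of the tall bracket's hook, x = -73, z = 22 mm of the bracket. The hook, 36 mm wide, rises from the foot's end to 28 mm, passes over the lip to x = -86 mm and comes down outside it to 8 mm. Pushed low, the bracket slides only about 8 mm until the hook catches on the lip; tipping it back lifts the hook over.
- tall_centre (a point): Near the tall bracket's centre of mass, x = -20, z = 47 mm of the bracket. Lying on its back, the upright is flat on the ledge and reaches 140 mm from the heel towards the chute; the foot stands up 60 mm at the heel (hook to 86 mm), its flat underside facing the nests, which can be pushed.
- short_bracket: The unfinished bracket in the other nest, which must stay. Same plate, width, foot, hook and origin, but its upright is only 80 mm high, with one hole; 0.38 kg.
- paste_tin: Tin of cutting paste, 48 mm across and 55 mm high, loose on the ledge beside the nests' lanes, at about y = -145 mm of the fixture. Origin: centre of its underside.
- vee_block: Loose dark steel setting block, 60 x 40 x 35 mm high, on the ledge beside the nests, at about x = -60, y = -152 mm of the fixture, long side along its x. Origin: centre of its underside.
Not all that is in view belongs to the job. Leave any orange look-alike of the paste_tin alone.

How it is judged:
On the way:
1. the tall bracket, hook clear of the lip, lies at rest on its back on the ledge (angle between tall_bracket's own z axis and vertical between 1.45 and 1.7 rad and z of tall_centre in the frame of fixture between 0.125 and 0.16 m and linear speed of tall_bracket below 0.03 m/s), for 0.2 s.
At the end, for the whole second after the job is handed in: Tall bracket at rest in the chute or tray: its centre 15 mm or more past the ledge's end, between the walls, below ledge level. Short bracket still hooked in its nest (within 12 mm and 0.15 rad of upright); paste tin and steel block within 30 mm of their starts, upright within 0.3 rad (x of tall_centre in the frame of fixture between 0.205 and 0.465 m and y of tall_centre in the frame of fixture between -0.108 and 0.108 m and z of tall_centre in the frame of fixture below 0.115 m and linear speed of tall_bracket below 0.03 m/s and distance of short_bracket from where it was at the start of the episode below 0.012 m and angle between short_bracket's own z axis and vertical below 0.15 rad and distance of each of paste_tin, vee_block from where it was at the start of the episode below 0.03 m and angle between each of paste_tin, vee_block's own z axis and vertical below 0.3 rad); the robot touches nothing.
It fails at once if the tall bracket is lifted off the ledge (its heel rises more than 80 mm above the ledge) (z of tall_bracket in the frame of fixture above 0.2 m).
It fails at once if the short bracket is pulled from its nest or tipped (moved 25 mm or 0.4 rad) (distance of short_bracket from where it was at the start of the episode above 0.025 m or angle between short_bracket's own z axis and vertical above 0.4 rad).
It fails at once if the tin or the steel block on the ledge is shoved or upset (moved 60 mm) (distance of any of paste_tin, vee_block from where it was at the start of the episode above 0.06 m).
It also fails if it takes over 53 s, if anything falls off the work surface, if the arm or the gripper's body presses on something with over 40 N, if the wrist force passes 120 N, or if a joint passes its speed limit or range.

ROBOT

A 7-joint arm with a two-finger parallel gripper is mounted at the origin on the work surface. World frame = base frame: x ahead of the robot, y to its left, z up, the work surface at z = 0. Lengths are in m, angles in rad, forces in N, time in s.
With the tool pointing down it reaches from about 0.425 to 0.875 m from the base axis. Payload 4.7 kg.
Tool frame: the origin (TCP) lies on the centre line of the jaws, within the pads' length; the fingertips stand 14 mm ahead of it and the grasp point (between the pads) lies 5 mm behind it; z points along the fingers, y is the direction in which the jaws open and shut (so a half turn about z gives the same grasp; the last joint's range is limited). The gripper opens to 85 mm and grips with 20 to 120 N. Pads are 22 mm wide; open, the fingers measure 114 mm over their backs; the gripper's body (76 mm by 85 mm) begins 54 mm behind the grasp point. The pads swing forward as they close: fully open they stand 13 mm farther back than shut.
Start: joints at [1.172, 0.321, -0.07, 1.45, 0.023, 1.371, -0.057], TCP at [0.261, -0.595, 0.245] pointing down, gripper open.
Joint ranges: [-2.86, 2.86], [-0.3, 2.09], [-1.38, 1.24], [0.06, 2.45], [-1.56, 4.7], [0.09, 2.05], [-2.69, 2.69]. Speed limits (rad/s): [2.57, 2.57, 3.14, 3.14, 3.14, 3.14, 3.14].

INTERFACE

Orientations are given as a unit quaternion [w, x, y, z].
In Python, from cell import bot, snapshot gives the robot as it stands.
- The arm moves only by the tool drive_tool, never from a script. Its argument "motion" is a list of rows, each a list of 7 numbers: the shift along the tool's x, y, z in mm, then the turn, a rotation vector about the tool's x, y, z in degrees, then the opening, from -1 (shut) to 1 (fully open). In form: [[tx, ty, tz, wx, wy, wz, fingers], ...]. A call has 1 to 10 rows; each row is the pose to reach, as a shift and turn from the pose measured when the call began, along the tool's axes at that moment; what a row does not reach only later rows make up. A row lasts 1/8 s, in which the tool goes at most 62.5 mm and 10.7 degrees, less where a joint would pass 70% of its speed; a pose out of reach is approached as far as the arm can. A call with a gripper value outside its range is refused whole. The fingers move at their own pace and stop on an object; "newtons" is the grip in N (left out, the last holds). Time passes only in rows, so rows that repeat a pose let the fingers close. It gives the time, the measured TCP pose, the force and the opening at its end, in the units of the state.
- bot.sense(): the state, without advancing time (a new reading comes with each control period).
- snapshot(name): name is "scene" or "top"; returns a dict with "frame" (480x640x3 uint8, red, green, blue), "fx", "fy", "cx", "cy" (pixels), "D" ([k1, k2, p1, p2, k3] as OpenCV has them; the pictures are not rectified), "world_from_camera" (4x4, takes a point from camera to world coordinates). Camera axes: x right, y down, z forward; pixel columns grow to the right and rows downward; lengths in m; the calibration is good to about 2 mm. A picture is of the moment at which its call begins. There is no depth.
- bot.sign_off(): hands the job in, once; it reports no verdict.
The state is a dict: "t": time; "joints": joint angles; "dq": joint speeds; "joint_efforts": joint torques, N m; "ee_pos": TCP position; "ee_rot": TCP orientation; "force": force on the tool from outside, world axes, zero at the start; "wrist_torque": the same for the moment, N m; "finger_gap": finger opening in m.
Only numpy, scipy, OpenCV 4.12 (cv2) and the standard library are available. Lean on these libraries where they do the work, as an engineer would, in place of code of your own. Each camera call takes 0.05 s, during which the arm holds its last target.

## Working session

There is one attempt and no reset: what is moved stays moved. The work goes in short steps, Python scripts to look and compute and a tool call to move; the robot and the scene stay as the last step left them, time stands still between calls to the robot, and variables do not carry over. Pictures are saved under pics/ and viewed, and the job is handed in when it is done.

Besides the shell and the picture viewer there is one more tool, called after "Request:" as a command line: name --pt "numbers of a row" for each row, then --argument value for the rest. drive_tool: Moves the arm, as the interface text tells. Its arguments: {"type":"object","properties":{"motion":{"type":"array"},"newtons":{"type":"number"}},"required":["motion"]}

```bash
mkdir -p pics; ls; python3 - <<'E'
from cell import bot, snapshot
import cv2,pickle
d={}
for n in("scene","top"):
    s=snapshot(n);d[n]=s
    cv2.imwrite(f"pics/{n}0.png",s["frame"][:,:,::-1])
    print(n,s["fx"],s["fy"],s["cx"],s["cy"],s["D"],s["world_from_camera"])
pickle.dump(d,open("s0.pkl","wb"))
print(bot.sense())
E
```

```text
pics
scene 449.48417801267703 449.48417801267703 322.66578374730796 243.33642169914208 [-0.00044203  0.          0.          0.          0.        ] [[-0.52671112  0.67841996 -0.51217356  1.03487926]
 [ 0.84991711  0.43072948 -0.30350126  0.23679317]
 [ 0.01470694 -0.59516256 -0.80347074  0.73445016]
 [ 0.          0.          0.          1.        ]]
top 517.03475746379 517.03475746379 316.5124222293558 236.16638924980808 [-0.01802172  0.          0.          0.          0.        ] [[ 1.90102824e-02 -9.86475283e-01  1.62803947e-01  5.17015180e-01]
 [-9.99819025e-01 -1.88747199e-02  2.37953327e-03  1.34517344e-03]
 [ 7.25528143e-04 -1.62819719e-01 -9.86655569e-01  9.49355267e-01]
 [ 0.00000000e+00  0.00000000e+00  0.00000000e+00  1.00000000e+00]]
{'t': 0.1, 'joints': array([ 1.17209526,  0.32173933, -0.07007943,  1.45152143,  0.02260964,
        1.3707762 , -0.05691784]), 'dq': array([ 1.84276457e-05, -2.83109887e-03,  4.42442941e-04, -3.06601856e-03,
        4.24877838e-04,  6.81891285e-04, -4.06979903e-04]), 'joint_efforts': array([ 4.81455045e-04, -4.94876325e+01, -3.83624425e-01, -3.15209198e+01,
        1.29563172e-02,  7.41871510e-03,  1.75881560e-06]), 'ee_pos': array([ 0.26054276, -0.59502333,  0.24435485]), 'ee_rot': array([-7.99299349e-04,  9.78773948e-01,  2.04941144e-01, -2.19263359e-04]), 'force': array([-1.01066887,  0.57412058,  0.0221403 ]), 'wrist_torque': array([-0.00772767, -0.01176443,  0.00270131]), 'finger_gap': 0.08543041368920049}
```

View pics/scene0.png

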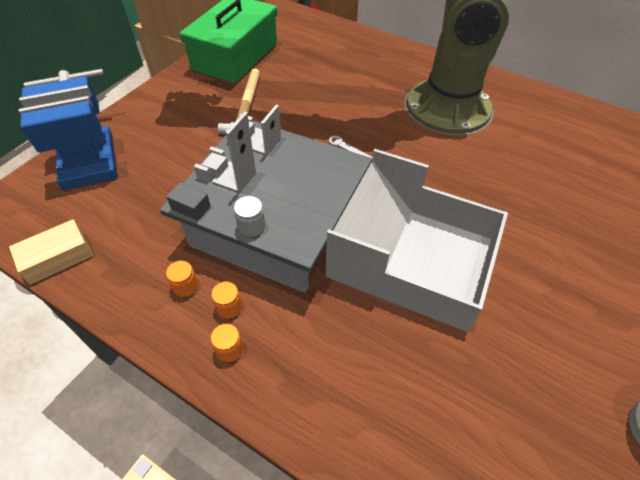

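View pics/top0.png

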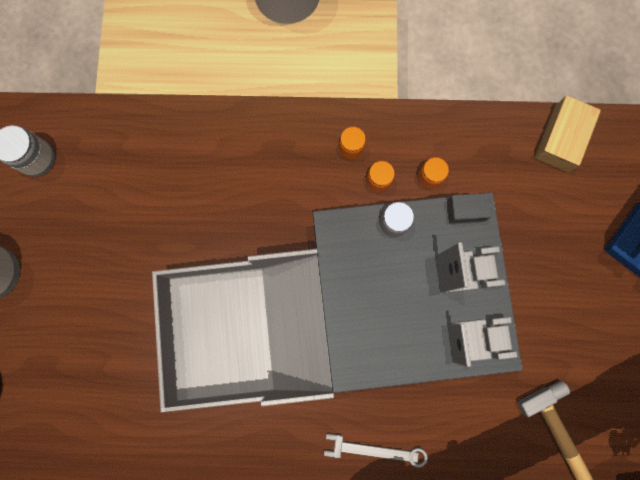

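```bash
cat > h.py <<'E'
import numpy as np,cv2,pickle
from scipy.spatial.transform import Rotation as R
def ray(s,uv,z):
    K=np.array([[s["fx"],0,s["cx"]],[0,s["fy"],s["cy"]],[0,0,1]])
    p=cv2.undistortPoints(np.array([[uv]],float),K,np.array(s["D"]))[0,0]
    T=np.array(s["world_from_camera"]);d=T[:3,:3]@[p[0],p[1],1];o=T[:3,3]
    return o+d*(z-o[2])/d[2]
def proj(s,P):
    K=np.array([[s["fx"],0,s["cx"]],[0,s["fy"],s["cy"]],[0,0,1]])
    T=np.linalg.inv(np.array(s["world_from_camera"]))
    return cv2.projectPoints(np.array(P,float).reshape(-1,3),cv2.Rodrigues(T[:3,:3])[0],T[:3,3],K,np.array(s["D"]))[0][:,0]
E
python3 - <<'E'
from h import *
d=pickle.load(open("s0.pkl","rb"))
s=d["top"];f=s["frame"][:,:,::-1]
cv2.imwrite("pics/c1.png",cv2.resize(f[185:400,300:530],None,fx=3,fy=3,interpolation=2)[:600*2])
cv2.imwrite("pics/c1.png",cv2.resize(f[190:400,380:530],None,fx=2.85,fy=2.85,interpolation=2))
cv2.imwrite("pics/c2.png",cv2.resize(d["scene"]["frame"][90:260,160:340,::-1],None,fx=3.5,fy=3.5,interpolation=2))
A=np.array([[.19,-.18],[-.11,-.18],[-.11,.11],[.19,.11]])
B=np.array([ray(s,u,.12)[:2] for u in[(314,211),(492,194),(521,370),(333,391)]])
print(B)
a=A-A.mean(0);b=B-B.mean(0);z=((a[:,0]-1j*a[:,1])*(b[:,0]+1j*b[:,1])).sum()
th=np.angle(z);Rm=np.array([[np.cos(th),-np.sin(th)],[np.sin(th),np.cos(th)]]);t=B.mean(0)-Rm@A.mean(0)
print(np.degrees(th),t,(A@Rm.T+t-B)*1000)
np.savez("fix.npz",th=th,t=t)
print("scene proj",proj(d["scene"],[[0,0,0]]))
E
```

```text
[[ 0.69558253  0.00825714]
 [ 0.72999988 -0.28517298]
 [ 0.44765119 -0.32079711]
 [ 0.4108992  -0.02686201]]
97.0066164400407 [ 0.54117393 -0.20011446] [[ 1.07022383  2.16660495]
 [ 3.2480651  -2.16289563]
 [-2.23754449 -1.9141138 ]
 [-2.08074444  1.91040448]]
scene proj [[448.23362558 104.97412487]]
```

View pics/c1.png

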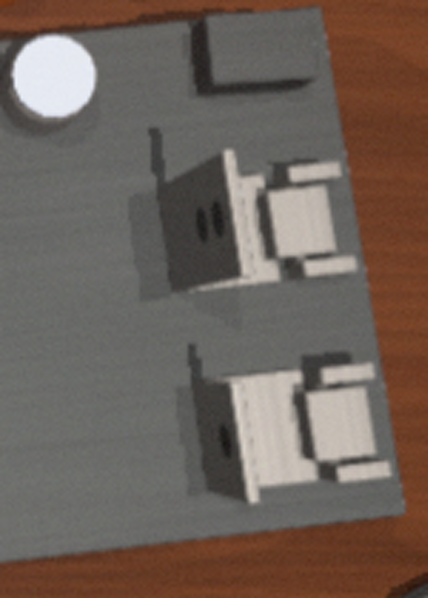

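View pics/c2.png

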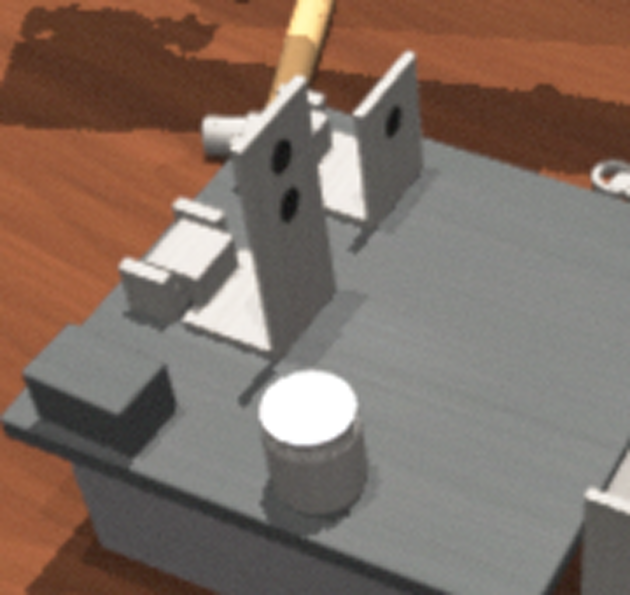

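```bash
cat >> h.py <<'E'
F=np.load("fix.npz") if __import__("os").path.exists("fix.npz") else None
TH=float(F["th"]);T0=F["t"];RF=np.array([[np.cos(TH),-np.sin(TH)],[np.sin(TH),np.cos(TH)]])
def f2w(p): return np.r_[RF@np.array(p[:2])+T0,p[2]]
def w2f(p): return np.r_[RF.T@(np.array(p[:2])-T0),p[2]]
def delta(st,target_f,yaw_f=0):
    """target TCP in fixture m; tool down with tool y along -fixture y (+yaw)"""
    w,x,y,z=st["ee_rot"];Rc=R.from_quat([x,y,z,w])
    p=Rc.inv().apply(f2w(target_f)-st["ee_pos"])*1000
    a=TH+np.pi/2*0; X=np.r_[np.cos(a+yaw_f),np.sin(a+yaw_f),0];Z=np.r_[0,0,-1.];Y=np.cross(Z,X)
    Rt=R.from_matrix(np.c_[X,Y,Z])
    return p.round(1),np.degrees((Rc.inv()*Rt).as_rotvec()).round(2)
E
python3 - <<'E'
from h import *
from cell import bot
d=pickle.load(open("s0.pkl","rb"));s=d["top"]
def q(u,v):return (380+u/2.85,190+v/2.85)
for n,u,z in[("top end a",q(232,150),.26),("top end b",q(249,278),.26),("hook",q(268,191),.148),("hook",q(326,187),.148),("hook",q(334,249),.148),("hook",q(276,256),.148),("cheekA",q(341,170),.15),("cheekB",q(357,264),.15),("short top a",q(236,378),.2),("short b",q(254,502),.2),("tin",q(54,76),.175),("block",q(265,48),.155),
("chk2A",q(374,371),.15),("chk2B",q(390,469),.15)]:
    print(n,(w2f(ray(s,u,z))*1000).round(1))
st=bot.sense()
for p in[(-.10,-.055,.245),(-.04,-.055,.239)]: print(f2w(p),delta(st,p))
E
```

```text
top end a [ -3.1 -84.7 260. ]
top end b [ -2.1 -24.  260. ]
hook [-52.9 -73.8 148. ]
hook [-85.  -72.7 148. ]
hook [-84.  -38.6 148. ]
hook [-51.8 -38.1 148. ]
cheekA [-94. -81. 150.]
cheekB [-94.5 -29.1 150. ]
short top a [ -5.9  22.9 200. ]
short b [ -5.9  84.  200. ]
tin [  60.7 -144.7  175. ]
block [ -61.1 -152.1  155. ]
chk2A [-94.4  28.6 150. ]
chk2B [-94.5  80.4 150. ]
[ 0.60796159 -0.29265855  0.245     ] (array([ 439.5, -137.6,   -0.5]), array([-9.000e-02, -6.000e-02, -7.335e+01]))
[ 0.60064256 -0.23310662  0.239     ] (array([ 456.7, -195.1,    5.6]), array([-9.000e-02, -6.000e-02, -7.335e+01]))
```

Request:
drive_tool --pt "44 -14 0 0 0 -7.4 -0.4" --pt "88 -28 0 0 0 -14.7 -0.4" --pt "132 -41 0 0 0 -22 -0.4" --pt "176 -55 0 0 0 -29.3 -0.4" --pt "220 -69 0 0 0 -36.7 -0.4" --pt "264 -83 0 0 0 -44 -0.4" --pt "308 -96 0 0 0 -51.3 -0.4" --pt "352 -110 0 0 0 -58.7 -0.4" --pt "396 -124 0 0 0 -66 -0.4" --pt "439 -138 0 0 0 -73.3 -0.4"

```text
t: 1.35
ee_pos: [0.608, -0.2914, 0.244]
ee_rot: [-0.001, 0.661, 0.75, 0.0]
force: [0.1, -1.5, 0.1]
finger_gap: 0.0258
```

```bash
cat > st.py <<'E'
from h import *
from cell import bot,snapshot
import sys
st=bot.sense()
print(st["t"],"F",(w2f(st["ee_pos"])*1000).round(1),"force",st["force"].round(1),"gap",round(st["finger_gap"],4))
for a in sys.argv[2:]:
    p=[float(x)/1000 for x in a.split(",")];print(a,delta(st,p))
if sys.argv[1]!="-":
    a=snapshot("top");b=snapshot("scene")
    A=cv2.resize(a["frame"][180:410,290:540,::-1],None,fx=1.6,fy=1.6);B=b["frame"][60:300,130:430,::-1]
    B=cv2.resize(B,(int(300*368/240),368))
    cv2.imwrite("pics/"+sys.argv[1]+".png",np.hstack([A[:368],B])[:, :800])
E
python3 st.py a1 -40,-55,239 80,-55,239
```

```text
1.35 F [-98.7 -55.2 244. ] force [ 0.1 -1.5  0.1] gap 0.0258
-40,-55,239 (array([58.7, -0. ,  5.1]), array([-0.08, -0.12,  0.18]))
80,-55,239 (array([178.7,   0.3,   5.3]), array([-0.08, -0.12,  0.18]))
```

View pics/a1.png

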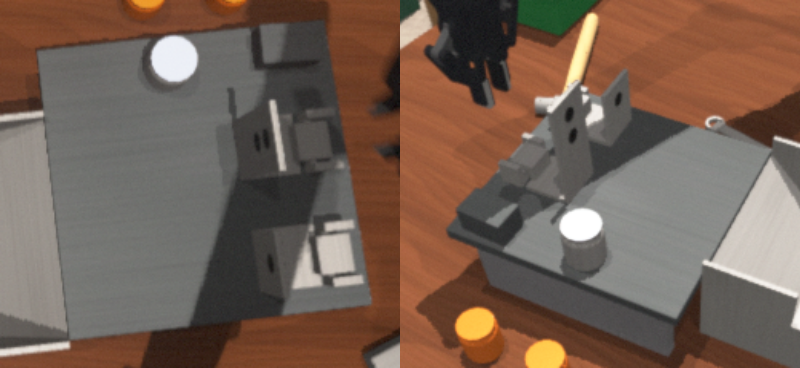

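Request:
drive_tool --pt "30 0 4 0 0 0 -0.4" --pt "60 0 5 0 0 0 -0.4" --pt "75 0 5 0 0 0 -0.4" --pt "82 0 5 0 0 0 -0.4" --pt "89 0 5 0 0 0 -0.4" --pt "96 0 5 0 0 0 -0.4" --pt "103 0 5 0 0 0 -0.4" --pt "110 0 5 0 0 0 -0.4"

```text
t: 2.45
ee_pos: [0.5965, -0.1758, 0.2393]
ee_rot: [-0.002, 0.659, 0.752, 0.003]
force: [-0.4, -0.5, 0.1]
finger_gap: 0.0257
```

```bash
python3 st.py a2 50,-55,239
```

```text
2.45 F [ 17.3 -57.9 239.3] force [-0.4 -0.5  0.1] gap 0.0257
50,-55,239 (array([32.7, -2.5,  0.6]), array([ 0.09, -0.39,  0.58]))
```

View pics/a2.png

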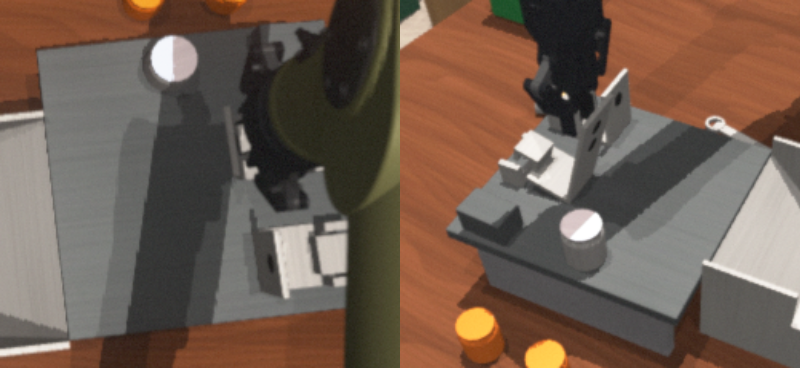

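Request:
drive_tool --pt "6 -1 0 0 0 0 -0.4" --pt "12 -1 0 0 0 0 -0.4" --pt "18 -2 0 0 0 0 -0.4" --pt "24 -2 0 0 0 0 -0.4" --pt "30 -2 0 0 0 0 -0.4" --pt "36 -2 0 0 0 0 -0.4" --pt "42 -2 0 0 0 0 -0.4" --pt "42 -2 0 0 0 0 -0.4"

```text
t: 3.55
ee_pos: [0.5892, -0.1326, 0.24]
ee_rot: [-0.002, 0.658, 0.753, 0.003]
force: [-0.5, 0.3, -0.9]
finger_gap: 0.0256
```

```bash
python3 st.py a3 -35,-55,239
```

```text
3.55 F [ 61.2 -55.9 240. ] force [-0.5  0.3 -0.9] gap 0.0256
-35,-55,239 (array([-96.2,  -2.1,   0.3]), array([ 0.12, -0.42,  0.74]))
```

View pics/a3.png

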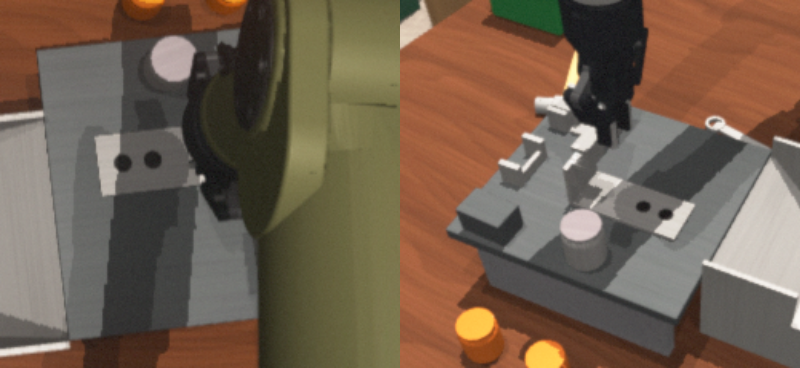

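```bash
python3 - <<'E'
from h import *
s=pickle.load(open("s0.pkl","rb"))["top"]
for u in[(95,137),(104,195)]: print(w2f(ray(s,(290+u[0]/1.6,180+u[1]/1.6),.126))*1000)
E
```

```text
[140.94716534 -82.77653578 126.        ]
[138.6131084  -24.65010418 126.        ]
```

Request:
drive_tool --pt "-32 -2 0 0 0 0.7 -0.4" --pt "-64 -2 0 0 0 0.7 -0.4" --pt "-96 -2 0 0 0 0.7 -0.4" --pt "-96 -2 0 0 0 0.7 -0.4"

```text
t: 4.15
ee_pos: [0.5988, -0.2352, 0.2383]
ee_rot: [-0.002, 0.666, 0.746, 0.002]
force: [0.7, -0.7, -0.9]
finger_gap: 0.0254
```

```bash
python3 st.py a4 -35,-55,162
```

```text
4.15 F [-41.9 -53.  238.3] force [ 0.7 -0.7 -0.9] gap 0.0254
-35,-55,162 (array([ 6.5,  2. , 76.3]), array([ 0.02, -0.3 , -0.47]))
```

View pics/a4.png

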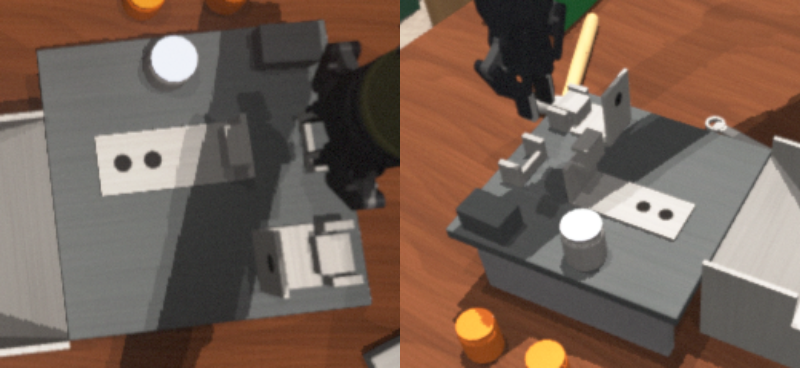

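Request:
drive_tool --pt "6 2 25 0 0 0 -0.4" --pt "6 2 50 0 0 0 -0.4" --pt "6 2 78 0 0 0 -0.4" --pt "6 2 78 0 0 0 -0.4" --pt "14 2 78 0 0 0 -0.4" --pt "22 2 78 0 0 0 -0.4" --pt "30 2 78 0 0 0 -0.4" --pt "38 2 78 0 0 0 -0.4" --pt "46 2 78 0 0 0 -0.4"

```text
t: 5.38
ee_pos: [0.5967, -0.1854, 0.1624]
ee_rot: [-0.0, 0.664, 0.748, 0.003]
force: [0.5, -5.0, 3.5]
finger_gap: 0.0256
```

```bash
python3 st.py a5 190,-55,160
```

```text
5.375 F [  7.8 -56.9 162.4] force [ 0.5 -5.   3.5] gap 0.0256
190,-55,160 (array([182.2,  -2.7,   3.1]), array([ 0.19, -0.24, -0.24]))
```

View pics/a5.png

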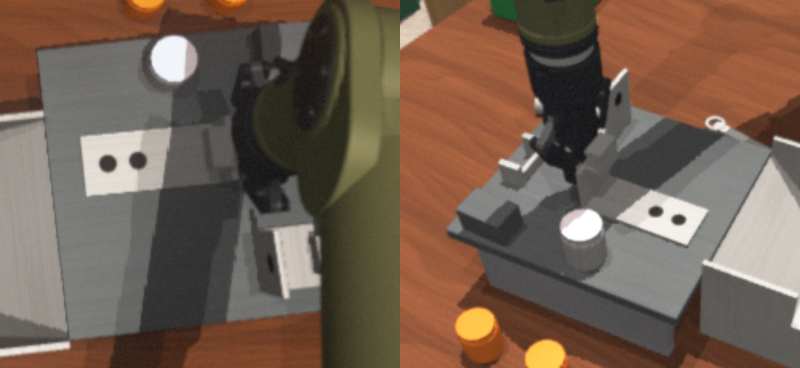

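Request:
drive_tool --pt "9 -1 2 0 0 0 -0.4" --pt "18 -2 2 0 0 0 -0.4" --pt "27 -3 2 0 0 0 -0.4" --pt "36 -3 2 0 0 0 -0.4" --pt "45 -3 2 0 0 0 -0.4" --pt "54 -3 2 0 0 0 -0.4" --pt "63 -3 2 0 0 0 -0.4" --pt "72 -3 2 0 0 0 -0.4" --pt "81 -3 2 0 0 0 -0.4" --pt "90 -3 2 0 0 0 -0.4"

```text
t: 6.72
ee_pos: [0.5832, -0.0961, 0.1613]
ee_rot: [-0.0, 0.664, 0.748, 0.003]
force: [-0.2, -5.0, 2.8]
finger_gap: 0.0257
```

```bash
python3 st.py a6 190,-55,160
```

```text
6.725 F [ 98.1 -54.4 161.3] force [-0.2 -5.   2.8] gap 0.0257
190,-55,160 (array([91.9,  0.2,  1.7]), array([ 0.23, -0.22, -0.22]))
```

View pics/a6.png

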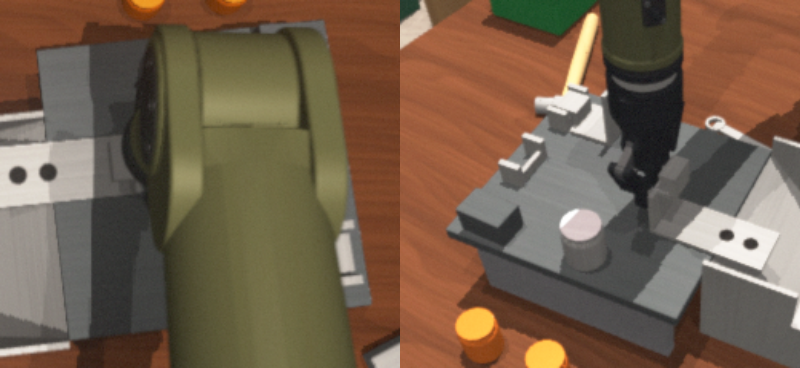

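Request:
drive_tool --pt "9 0 1 0 0 0 -0.4" --pt "18 0 1 0 0 0 -0.4" --pt "27 0 1 0 0 0 -0.4" --pt "36 0 1 0 0 0 -0.4" --pt "45 0 1 0 0 0 -0.4" --pt "54 0 1 0 0 0 -0.4" --pt "63 0 1 0 0 0 -0.4" --pt "72 0 1 0 0 0 -0.4" --pt "81 0 1 0 0 0 -0.4" --pt "90 0 1 0 0 0 -0.4"

```text
t: 8.07
ee_pos: [0.5719, -0.0038, 0.1604]
ee_rot: [-0.001, 0.663, 0.749, 0.003]
force: [0.1, 0.5, 0.4]
finger_gap: 0.0255
```

```bash
sed -i 's/60:300,130:430/90:330,230:530/;s/290:540/150:400/' st.py; python3 st.py a7 
```

```text
8.075 F [191.1 -54.5 160.4] force [0.1 0.5 0.4] gap 0.0255
```

View pics/a7.png

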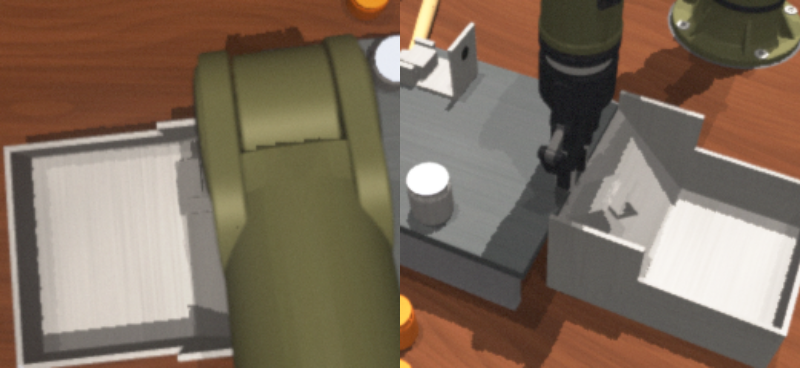

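Request:
drive_tool --pt "-10 0 -40 0 0 0 -0.4" --pt "-20 0 -90 0 0 0 -0.4" --pt "-70 0 -130 0 0 0 -0.4" --pt "-120 0 -130 0 0 0 -0.4" --pt "-170 0 -130 0 0 0 -0.4" --pt "-220 0 -130 0 0 0 -0.4" --pt "-270 0 -130 0 0 0 -0.4" --pt "-320 0 -130 0 0 0 -0.4" --pt "-370 0 -130 0 0 0 -0.4" --pt "-370 0 -130 0 0 0 -0.4"

```text
t: 9.43
ee_pos: [0.6147, -0.3776, 0.286]
ee_rot: [-0.002, 0.666, 0.746, 0.002]
force: [-0.5, -0.4, -1.0]
finger_gap: 0.0256
```

```bash
sed -i 's/A=cv2.*;B=b/A=cv2.resize(a["frame"][180:420,150:540,::-1],None,fx=1.05,fy=1.05);A=cv2.copyMakeBorder(A,0,368-A.shape[0],0,0,0);B=b/;s/90:330,230:530/100:340,250:520/;s/int(300/int(270/;s/A\[:368\]/A/' st.py; python3 st.py a8; python3 - <<'E'
from cell import snapshot
import cv2
for n in("top","scene"): cv2.imwrite(f"pics/{n}9.png",snapshot(n)["frame"][:,:,::-1])
E
```

```text
9.425 F [-185.2  -51.4  286. ] force [-0.5 -0.4 -1. ] gap 0.0256
```

View pics/top9.png

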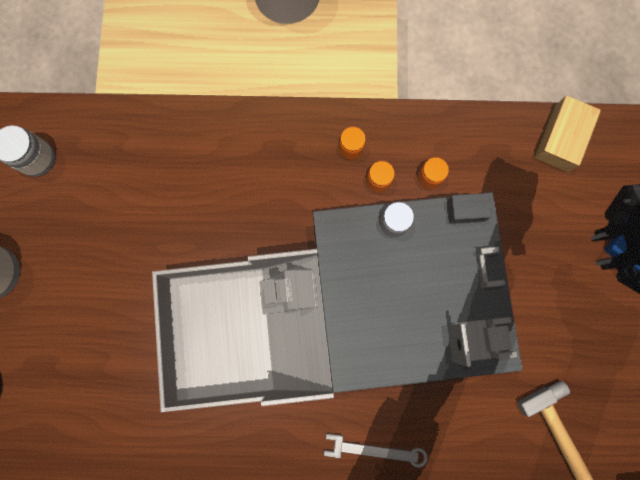

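View pics/scene9.png

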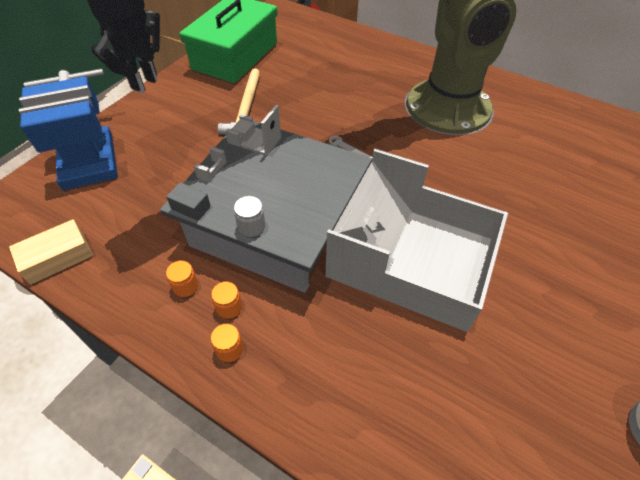

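```bash
python3 - <<'E'
from cell import snapshot
from h import *
a=cv2.imread("pics/top9.png");s=snapshot("top");f=s["frame"][:,:,::-1]
print(np.abs(a[250:410,150:340].astype(int)-f[250:410,150:340]).max(), s["frame"].shape)
b=cv2.imread("pics/scene9.png");g=snapshot("scene")["frame"][:,:,::-1]
z=lambda i:cv2.resize(i,(400,400),interpolation=2)
cv2.imwrite("pics/z1.png",np.hstack([z(f[245:345,240:340]),z(g[160:280,320:440])]))
i0=pickle.load(open("s0.pkl","rb"))["top"]["frame"]
for u in[(262,290),(290,290),(316,290)]:
  for h in(.02,.06,.1): print(u,h,(w2f(ray(s,u,h))*1000).round())
E
```

```text
30 (480, 640, 3)
(262, 290) 0.02 [294. -66.  20.]
(262, 290) 0.06 [290. -63.  60.]
(262, 290) 0.1 [286. -60. 100.]
(290, 290) 0.02 [244. -61.  20.]
(290, 290) 0.06 [242. -58.  60.]
(290, 290) 0.1 [240. -56. 100.]
(316, 290) 0.02 [197. -56.  20.]
(316, 290) 0.06 [198. -54.  60.]
(316, 290) 0.1 [198. -51. 100.]
```

View pics/z1.png

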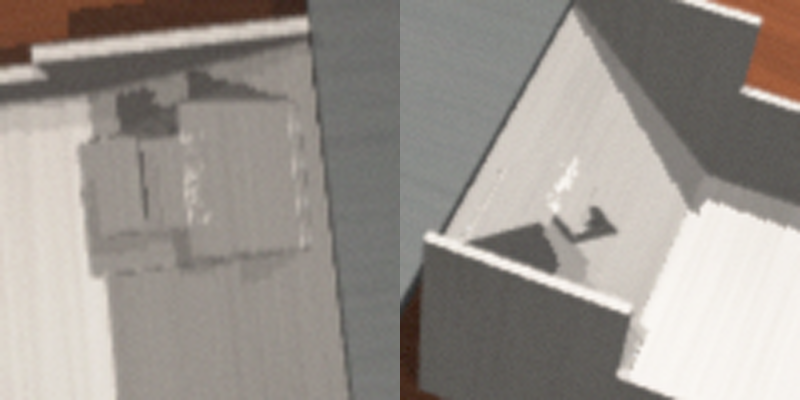

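Request:
drive_tool --pt "-20 0 -10 0 0 0 -0.4" --pt "-20 0 -10 0 0 0 -0.4" --pt "-20 0 -10 0 0 0 -0.4" --pt "-20 0 -10 0 0 0 -0.4" --pt "-20 0 -10 0 0 0 -0.4" --pt "-20 0 -10 0 0 0 -0.4"

```text
t: 10.48
ee_pos: [0.62, -0.389, 0.2985]
ee_rot: [-0.001, 0.661, 0.75, 0.004]
force: [0.1, 0.9, 1.2]
finger_gap: 0.0258
```

```bash
python3 - <<'E'
from cell import snapshot,bot
from h import *
g=lambda i:cv2.cvtColor(i,cv2.COLOR_RGB2GRAY).astype(np.float32)
a=g(cv2.imread("pics/top9.png")[:,:,::-1]);f=g(snapshot("top")["frame"]);o=g(pickle.load(open("s0.pkl","rb"))["top"]["frame"])
print("bracket diff",np.abs(a-f)[255:320,255:320].mean(),"bg",np.abs(a-f)[100:200,150:250].mean())
for n,r in[("tin",(195,240,375,422)),("block",(192,225,445,496)),("short",(312,370,440,522)),("slide",(255,320,255,320))]:
    y,Y,x,X=r; w=cv2.createHanningWindow((X-x,Y-y),cv2.CV_32F)
    print(n,cv2.phaseCorrelate(o[y:Y,x:X].copy() if n!="slide" else a[y:Y,x:X].copy(),f[y:Y,x:X].copy(),w))
print(bot.sense()["force"].round(1))
cv2.imwrite("pics/z2.png",np.hstack([cv2.resize(i[190:375,375:525],(390,481)) for i in(o,f)]))
E
```

```text
bracket diff 2.0506508 bg 2.0207
tin ((-0.05520369296898053, 0.5601047016435032), 0.9775773247083028)
block ((0.08923166824781958, 0.1254122718560602), 1.0273911697874345)
short ((0.005234021281737, -0.04840725400668333), 0.5371974334010371)
slide ((0.023656186089361597, -0.05360815959377874), 0.8962398406900005)
[0.  0.7 0.6][ WARN:0@1.127] global loadsave.cpp:1063 imwrite_ Unsupported depth image for selected encoder is fallbacked to CV_8U.
```

View pics/z2.png

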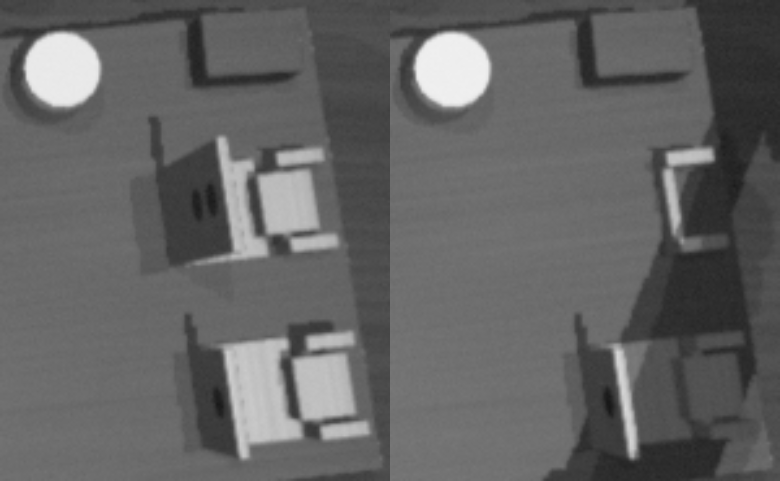

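All is still and unmoved: the tin, block and short bracket match the start picture, and the tall bracket shows no motion on the slide. The tool is clear.

```bash
python3 -c "
from cell import bot
print(bot.sign_off())"
```

```text
the job is handed in; nothing more can be done
None
```

The tall bracket is off the ledge and at rest in the chute, and I handed the job in at about 10.5 s. No verdict is reported.

- **What I did:** The tall bracket was in the right-hand nest. I tipped it back by pushing high on its upright, and it fell flat on its back with the heel near x = 0. I then pushed it about 190 mm along the ledge against its underside, with about 5 N of pushing force, until it dropped off the end.
- **Tall bracket:** It lies on the slide, upright leading. I estimate its centre at x ≈ 245, y ≈ -55, z ≈ 90 mm of the fixture. That position is worked out from one top view and the part's geometry, because the hook hides the holes. It showed no motion between pictures about 1 s apart.
- **Other parts:** The tin, steel block and short bracket are within about 1 mm of their starting positions in the top view. The short bracket's match was weaker because the arm's shadow falls across it. By eye in the picture it is still upright and hooked.
- **Robot:** The arm is clear of everything, with no force above noise.

None of the checks failed or disagreed.

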